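# Let a loaded ratchet lift down onto its bearers

### The job

Let the crate of candles on the bench lift down. Swing the small pawl lever over to its release side, take the crank handle and wind up a touch so that the pawl springs clear of the ratchet wheel, then let the crank turn back slowly under the load, about a quarter turn a second at most, until the load table sits on its wooden bearers; do not press it down on them, let go only when it has landed, and leave the other things on the table as they are.

Things in the scene. Friction and masses are not known exactly. Their poses are not given: they have to be found in the camera images.
- crank_axis (a point): Point on the hand crank's upright axis, 112 mm over the table, level with the foot of the crank's handle. The crank stands on a grey gearbox (170 x 190, 60 mm high); its arm is a flat steel bar (top face at 110 mm) over a flat 12-tooth ratchet wheel (radius 70 mm). Only the handle stands above the arm. Frame of the lift: z up, +y from the gearbox towards the load table, whose centre is 290 mm off.
- handle_mid (a point): Middle of the crank's black upright handle: a round sleeve 24 mm in diameter, 112 to 166 mm over the table (this point at 142), that spins freely on its pin, so a gripper can hold it without turning with it. It circles crank_axis at a radius of 80 mm. The load pulls it clockwise (from above) with about 5 to 8 N; let go with the pawl out, it runs away.
- crank (a joint): Crank angle, rad, near 0 at the start; grows anticlockwise from above, which raises the load 12 mm per rad. Clockwise lets the load down. It lands somewhere between -3.3 and -5.2 rad: there the handle's pull fades to nothing within some 0.2 rad. Pushing on clockwise presses the load table down nearly seven times as hard as one pushes the handle.
- lever_knob (a point): Centre of the black upright knob (16 mm in diameter, 90 to 124 mm over the table; this point at 110) at the end of the pawl lever, a dark flat bar with its top face 91 mm over the table, beside the gearbox on the side away from the load. The knob circles lever_pivot at a radius of 70 mm.
- lever_pivot (a point): Point on the upright pivot of pawl and lever, 110 mm over the table, level with lever_knob.
- lever (a joint): Angle of the pawl lever, rad: about 0 at the start (hold side), 0.9 at its far stop (release side). Grows as the knob swings clockwise from above, towards the robot. Stiff hinge (2 to 5 N at the knob), stays where it is left. A soft spring in the pivot urges the pawl to the side to which the lever is set.
- load_under (a point): Centre of the underside of the dark steel load table (200 x 220 x 10 mm), about 101 mm over the table at the start. It carries a wooden crate of candles (180 x 200 x 70 mm; 3.2 to 5 kg in all) on a steel ram, straight up and down. Below it lie two wooden bearers with black rubber buffers, which give 1 mm per 20 N; their tops are 42 to 60 mm over the table, different every time.
- load: The load table with its crate of candles; origin as load_under.
- spool_mid (a point): Green wire spool standing on the table between robot and lift, 56 mm in diameter, 40 mm tall; point at its centre. A bystander.
- jar_mid (a point): Glass jar with a steel cap, 60 mm in diameter, 85 mm tall, beyond the pawl lever; point at its centre. A bystander.
- ring_mid (a point): Straw ring lying beyond the gearbox, 130 mm in diameter, 30 mm thick; point at its centre. A bystander.
- pawl_tip (a point): Tip of the flat steel pawl (60 mm long, under the lever, on the same pivot), 75 mm over the table. Seated in a tooth it is 66 mm from the crank's axis, sprung clear some 92 mm. The load keeps it wedged even with the lever at release; wound up by about 0.15 rad (12 mm at the handle; 0.3 always does) it springs out and stays out while the lever is at release. Teeth are 0.52 rad apart.

How it is judged:
By the outcome, as a careful person would: the job done as asked, in the order asked, and still so for the second after the job is handed in, with the robot touching nothing.
It also fails if it takes over 67 s, if anything falls off the work surface, if the arm or the gripper's body presses on something with over 40 N, if the wrist force passes 120 N, or if a joint passes its speed limit or range.

### The arm

A 6-joint arm with a two-finger parallel gripper is mounted at the origin on the work surface. World frame = base frame: x ahead of the robot, y to its left, z up, the work surface at z = 0. Lengths are in mm, angles in rad, forces in N, time in s.
With the tool pointing down it reaches from about 400 to 825 mm from the base axis. Payload 7 kg.
Tool frame: the origin (TCP) lies at the very end of the fingers, on their centre line; the grasp point (between the pads) lies 19 mm behind it; z points along the fingers, y is the direction in which the jaws open and shut (so a half turn about z gives the same grasp; the last joint's range is limited). The gripper opens to 88 mm and grips with 3 to 60 N. Pads are 19 mm wide; open, the fingers measure 130 mm over their backs; the gripper's body (78 mm by 193 mm) begins 47 mm behind the grasp point.
Start: joints at [1.523, 0.359, 0.012, 0, -1.224, -0.288], TCP at [222.437, 637.273, 226.561] pointing down, gripper open.
Joint ranges: [-3.07, 3.07], [-1.43, 2.12], [-1.02, 1.25], [-3.03, 1.67], [-3.05, -0], [-3.03, 3.03]. Speed limits (rad/s): [2.39, 2.39, 3.01, 3.14, 3.14, 3.14].

### API

Orientations are given as a unit quaternion [x, y, z, w].
In Python, from plant import bot gives the robot as it stands. Calls block until the motion is done:
- bot.move_ptp(position, orientation): joint-space move of the TCP to a pose.
- bot.line_to(position, velocity=150, ori=None): straight line of the TCP; ori=None keeps the orientation; velocity is the mean speed in mm/s.
- bot.move_joints(angles): joint-space move.
- bot.move_gripper(opening, force=None): finger opening in mm; force is the grip in N (None keeps the last); returns when the fingers have stopped.
- bot.pause(seconds).
- bot.solve_ik(position, orientation): joint angles nearest the present ones, or None.
- bot.read_state(): the state.
- bot.camera(name): name is "scene" or "top" or "wrist"; returns the picture (384x512x3 uint8, red, green, blue); there is no depth.
- bot.get_calibration(name): a dict with "fx", "fy", "cx", "cy" (pixels), "view" (4x4, takes a point from world to camera coordinates); the wrist camera has in their place "T_tool_cam" (4x4, takes a point from camera to tool coordinates, whose origin is the TCP and whose axes are the flange's). Camera axes: x right, y up, looking along -z (the intrinsics and any distortion apply to the point x, -y, -z); pixel columns grow to the right and rows downward; lengths in mm; the calibration is good to about 2 mm. A picture is of the moment at which its call begins: read the wrist's pose just before it. get_calibration takes no time and is no camera call.
A pose or a line that the arm cannot do raises bot.Unreachable and nothing moves.
- bot.close_job(): hands the job in, once; it reports no verdict.
The state is a dict: "t": time; "joint_pos": joint angles; "qvel": joint speeds; "tau": joint torques, N m; "tcp_pos": TCP position; "eef_rot": TCP orientation; "contact_force": force on the tool from outside, world axes, zero at the start; "moment": the same for the moment, N m; "width": finger opening in mm.
Only numpy, scipy, OpenCV 4.12 (cv2) and the standard library are available. Lean on these libraries where they do the work, as an engineer would, in place of code of your own. Each camera call takes 0.05 s, during which the arm holds its last target. There are 200 camera calls.

## Working session

There is one attempt and no reset: what is moved stays moved. The work goes in short steps, each a Python script; the robot and the scene stay as the last script left them, time stands still between calls to the robot, and variables do not carry over. Pictures are saved under pics/ and viewed, about 8 in all and at most 12, crops included, and the job is handed in when it is done.

```bash
ls; mkdir -p pics; python3 - <<'E'
from plant import bot
import cv2,json
for n in("scene","top"):
    im=bot.camera(n); cv2.imwrite(f"pics/{n}0.png",im[:,:,::-1])
    c=bot.get_calibration(n); print(n,{k:(v.tolist() if hasattr(v,'tolist') else v) for k,v in c.items()})
s=bot.read_state();print(s)
print(bot.get_calibration("wrist"))
E
```

```text
pics
scene {'fx': 454.3444905922018, 'fy': 454.3444905922018, 'cx': 255.7905191656025, 'cy': 195.06599583908041, 'view': [[0.4445367344291846, 0.8957401932904401, -0.0060496170987402705, -277.7142884616821], [-0.6344322396423382, 0.3196085303380975, 0.7038082982158763, 274.15448453256977], [0.6323628903133414, -0.3090305704281149, 0.7103641893391236, -1267.373018140357], [0.0, 0.0, 0.0, 1.0]]}
top {'fx': 460.8474709849261, 'fy': 460.8474709849261, 'cx': 255.45801685542818, 'cy': 196.12655566508425, 'view': [[0.02093131571820067, -0.9997734299409411, -0.0038689541779934155, 24.25366806213132], [0.9989717377321726, 0.020758555189672793, 0.040305701815015006, -564.8742773931004], [-0.040216255850944134, -0.004708627248329954, 0.9991799045190851, -1164.4440678371675], [0.0, 0.0, 0.0, 1.0]]}
{'t': 0.1, 'joint_pos': array([ 1.52309449e+00,  3.59299535e-01,  1.11709718e-02, -3.08074175e-04,
       -1.22411055e+00, -2.88071318e-01]), 'qvel': array([-0.00034892, -0.00146285,  0.00248515,  0.00097156, -0.00154054,
        0.0006249 ]), 'tau': array([-1.34495429e-03, -5.84163022e+01,  2.93752491e+01,  7.01544061e+00,
        1.01457830e-02, -5.13200575e-05]), 'tcp_pos': array([222.31225416, 636.8818645 , 225.73555681]), 'eef_rot': array([ 9.85931088e-01, -1.67150677e-01, -5.72983245e-05,  7.33552227e-04]), 'contact_force': array([0.26791882, 0.90866056, 0.33061983]), 'moment': array([-0.01701937, -0.02841031,  0.03202182]), 'width': 87.85133246755305}
{'fx': 287.9741996427931, 'fy': 287.9741996427931, 'cx': 255.65034604903803, 'cy': 191.2460067346966, 'T_tool_cam': array([[ 7.40348188e-04,  9.58154381e-01,  2.86250998e-01,
         7.69279889e+01],
       [ 9.99999556e-01, -5.42257185e-04, -7.71287306e-04,
        -6.48576741e-01],
       [-5.83790651e-04,  2.86251442e-01, -9.58154357e-01,
        -1.58591243e+02],
       [ 0.00000000e+00,  0.00000000e+00,  0.00000000e+00,
         1.00000000e+00]])}
```

View pics/scene0.png

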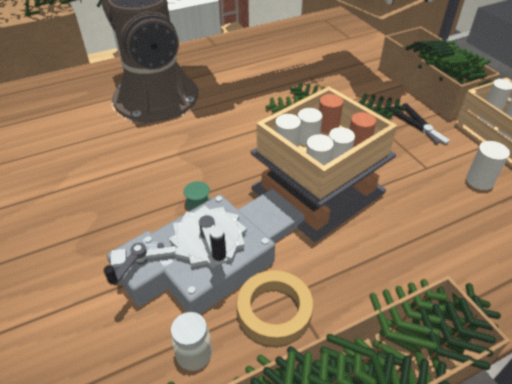

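View pics/top0.png

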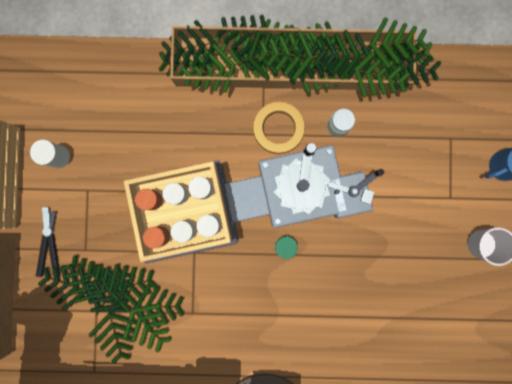

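```bash
cat > h.py <<'E'
import numpy as np, cv2
from plant import bot
def ray_z(n,u,v,z):
    c=bot.get_calibration(n);V=np.array(c["view"]);R=V[:3,:3];t=V[:3,3]
    d=R.T@np.array([(u-c["cx"])/c["fx"],-(v-c["cy"])/c["fy"],-1]);o=-R.T@t
    return o+d*(z-o[2])/d[2]
def proj(n,p):
    c=bot.get_calibration(n);V=np.array(c["view"]);q=V[:3,:3]@np.asarray(p,float)+V[:3,3]
    return np.array([c["cx"]-c["fx"]*q[0]/q[2],c["cy"]+c["fy"]*q[1]/q[2]])
E
python3 - <<'E'
import cv2,numpy as np
a=cv2.imread('pics/scene0.png')[170:320,95:295];b=cv2.imread('pics/top0.png')[130:240,250:397]
a=cv2.resize(a,(800,600),interpolation=cv2.INTER_CUBIC);cv2.imwrite('pics/c1.png',a)
b=cv2.resize(b,None,fx=5.4,fy=5.4,interpolation=cv2.INTER_CUBIC);cv2.imwrite('pics/c2.png',b)
from h import *
for n,u,v,z in[("top",311,149,166),("scene",217,233,166),("top",303,185,112),("top",379,172,124),("scene",111,268,124),("top",354,191,95),("top",287,247,40),("top",342,122,85),("scene",190,325,85)]: print(n,u,v,ray_z(n,u,v,z).round(1))
E
```

```text
top 311 149 [665.5 -86.  166. ]
scene 217 233 [665.4 -86.  166. ]
top 303 185 [588.5 -74.9 112. ]
top 379 172 [ 621.4 -248.6  124. ]
scene 111 268 [ 622.8 -250.2  124. ]
top 354 191 [ 577.9 -197.5   95. ]
top 287 247 [438.6 -44.9  40. ]
top 342 122 [ 744.  -168.7   85. ]
scene 190 325 [ 747.7 -170.6   85. ]
```

View pics/c1.png

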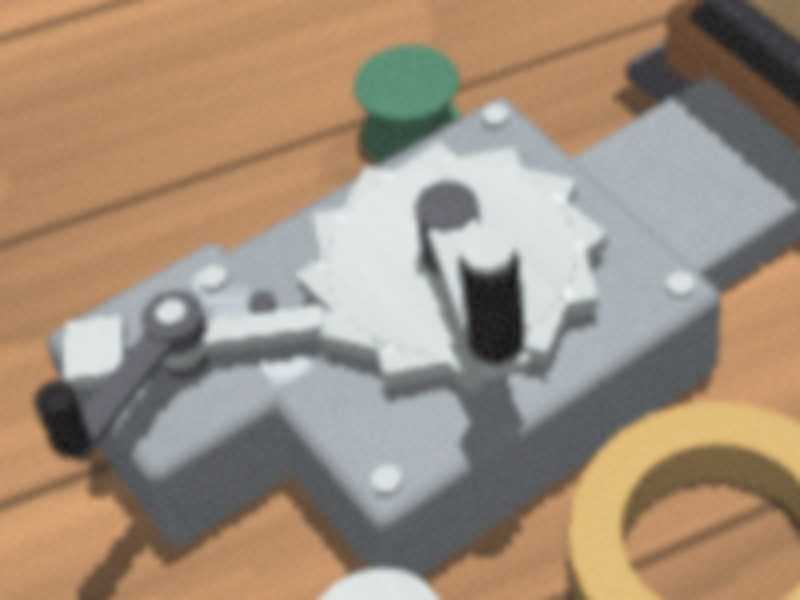

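View pics/c2.png

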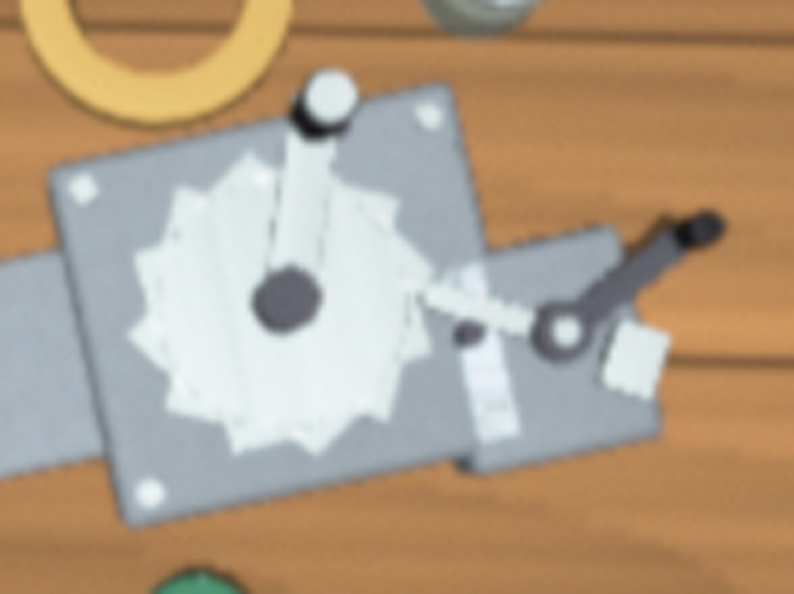

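```bash
python3 - <<'E'
from h import *
def tri(a,b):
    A=[];
    rs=[]
    for n,(u,v) in(("top",a),("scene",b)):
        o=ray_z(n,u,v,300);d=ray_z(n,u,v,0)-o;d/=np.linalg.norm(d);rs.append((o,d))
    M=sum(np.eye(3)-np.outer(d,d) for o,d in rs);w=sum((np.eye(3)-np.outer(d,d))@o for o,d in rs)
    return np.linalg.solve(M,w)
T=lambda x,y:(250+x/5.4-.4,130+y/5.4-.4)
S=lambda x,y:(95+x/4-.4,170+y/4-.4)
P={k:tri(T(*a),S(*b)) for k,a,b in[("hub",(287,300),(447,205)),("handle",(331,97),(492,240)),("knob",(705,225),(57,395)),("pivot",(566,330),(170,312))]}
for k in P:print(k,P[k].round(1))
d=P["handle"]-P["hub"];print(np.hypot(*d[:2]));d=P["knob"]-P["pivot"];print(np.hypot(*d[:2]),np.arctan2(d[1],d[0]))
for k,a,z in[("hub",(287,300),116),("hub",(287,300),112),("handle",(331,97),166),("knob",(705,225),124),("pivot",(566,330),97)]: print(k,ray_z("top",*T(*a),z).round(1))
im=cv2.imread('pics/top0.png')
print("gearbox edge angle", [ray_z("top",*T(*a),60).round(1) for a in((50,170),(130,525),(450,88),(480,240))])
E
```

```text
hub [587.7 -75.7 110.7]
handle [667.2 -84.8 175.4]
knob [ 622.9 -252.2  124.5]
pivot [ 578.2 -199.8   95.6]
80.00679152913901
68.90633848567076 -0.8652822632080973
hub [587.9 -73.9 116. ]
hub [588.1 -74.3 112. ]
handle [668.7 -85.7 166. ]
knob [ 623.2 -251.3  124. ]
pivot [ 578.5 -198.1   97. ]
gearbox edge angle [array([648.5,  29.3,  60. ]), array([488.3, -10.2,  60. ]), array([ 689.6, -151.8,   60. ]), array([ 620.6, -166.4,   60. ])]
```

```bash
cat >> h.py <<'E'
from scipy.spatial.transform import Rotation as Ro
def ori(a):  # tool down, jaw axis at world angle a
    y=np.array([np.cos(a),np.sin(a),0]);z=np.array([0,0,-1.]);x=np.cross(y,z)
    return Ro.from_matrix(np.c_[x,y,z]).as_quat()
C=np.array([588.,-74.7]);H=np.array([667.7,-85.3]);K=np.array([623.,-251.8]);P=np.array([578.4,-199.])
def st():
    s=bot.read_state();return s
E
python3 - <<'E'
from h import *
A=np.arctan2(-.253,-.967)
q=None
for a in(A,A+np.pi):
    o=ori(a)
    j=[bot.solve_ik(list(p),o) for p in([*K,300],[*K,97],[565,-268,97],[668,-85,123],[508,-75,123],[588,5,123])]
    print(a,[None if x is None else np.round(x,2).tolist() for x in j])
    if all(x is not None for x in j):
        m=max(abs(x[5]) for x in j)
        if q is None or m<q[0]: q=(m,a)
a=q[1];o=ori(a);print("use",a)
s=st();bot.line_to([s["tcp_pos"][0],s["tcp_pos"][1],310],250)
bot.move_ptp([*K,310],o)
bot.move_gripper(44,10)
bot.line_to([*K,180],200)
bot.pause(.2);s=st();print(s["t"],s["tcp_pos"].round(1),s["contact_force"].round(1),s["width"])
cv2.imwrite("pics/w1.png",bot.camera("wrist")[:,:,::-1])
open("a.txt","w").write(str(a))
E
```

```text
-2.885694744761186 [[-0.09, 0.32, 0.12, 0.0, -1.37, 0.35], [-0.09, 0.45, -0.15, 0.0, -0.96, 0.35], [-0.13, 0.39, -0.27, 0.0, -0.92, 0.39], [0.16, 0.43, -0.12, 0.0, -1.02, 0.09], [0.24, 0.19, -0.48, 0.0, -0.9, 0.02], [0.34, 0.3, -0.32, 0.0, -0.94, -0.08]]
0.2558979088286071 [[-0.09, 0.32, 0.12, 0.0, -1.37, -2.79], [-0.09, 0.45, -0.15, 0.0, -0.96, -2.79], [-0.13, 0.39, -0.27, 0.0, -0.92, -2.75], None, None, None]
use -2.885694744761186
5.8833 [ 623.7 -251.9  181.6] [-0.3  0.5  0.9] 43.785850058816095
```

View pics/w1.png

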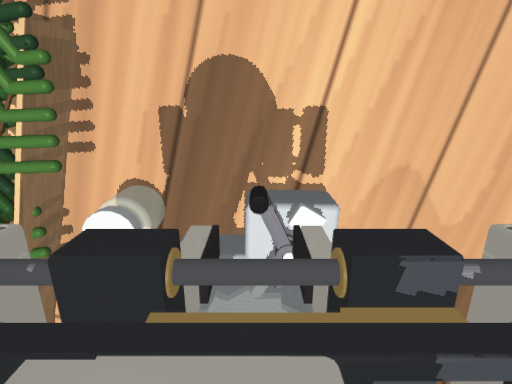

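```bash
python3 - <<'E'
from h import *
bot.line_to([*K,99],100); print(st()["contact_force"].round(1))
bot.move_gripper(19,8); s=st();print(s["width"],s["contact_force"].round(1))
r=K-P;a0=np.arctan2(r[1],r[0]);R=70
f0=s["contact_force"]
for d in np.arange(.05,1.06,.05):
    a=a0-d; bot.line_to([*(P+R*np.array([np.cos(a),np.sin(a)])),99],50)
    s=st();f=s["contact_force"]; ft=f[0]*np.sin(a)-f[1]*np.cos(a)
    print(round(d,2),s["tcp_pos"].round(1)[:2],"ft %.1f"%ft,"f",f.round(1))
    if d>.6 and ft<-15: break
cv2.imwrite("pics/t2.png",bot.camera("top")[:,:,::-1])
p=s["tcp_pos"]; a+=.03
bot.line_to([*(P+R*np.array([np.cos(a),np.sin(a)])),99],50)
bot.move_gripper(40); s=st();print(s["t"],s["contact_force"].round(1))
bot.line_to([*s["tcp_pos"][:2],230],200)
im=bot.camera("top");cv2.imwrite("pics/t3.png",cv2.resize(im[130:240,250:397,::-1],None,fx=5.4,fy=5.4,interpolation=cv2.INTER_CUBIC))
im=bot.camera("scene");cv2.imwrite("pics/s3.png",cv2.resize(im[170:320,95:295,::-1],(800,600),interpolation=cv2.INTER_CUBIC))
E
```

```text
[-0.4 -0.2  0.1]
19.205179470884367 [-0.7  0.9 -0. ]
0.05 [ 620.7 -254.9] ft 1.3 f [-0.8 -1.1  0.5]
0.1 [ 618.2 -257. ] ft -0.6 f [ 1.6 -1.3 -1.1]
0.15 [ 615.3 -258.9] ft -1.2 f [ 2.5 -1.8 -0.1]
0.2 [ 612.1 -260.6] ft -1.8 f [ 2.4 -0.6  0.7]
0.25 [ 608.9 -262. ] ft -2.3 f [ 3.  -0.8  0.5]
0.3 [ 605.5 -263.4] ft -2.0 f [ 2.5 -0.7  1.1]
0.35 [ 602.2 -264.7] ft -1.0 f [ 1.5 -1.3  0.5]
0.4 [ 598.8 -265.8] ft -1.9 f [ 2.  -0.1  0.8]
0.45 [ 595.5 -266.8] ft -1.4 f [ 1.8 -1.4  0.4]
0.5 [ 592.1 -267.6] ft -0.8 f [ 1.  -0.6  1.2]
0.55 [ 588.7 -268.2] ft -2.1 f [ 2.3 -0.7  1.1]
0.6 [ 585.3 -268.6] ft -1.1 f [ 1.2 -1.   0.4]
0.65 [ 581.8 -268.9] ft -1.6 f [ 1.6 -1.7  1.1]
0.7 [ 578.3 -269. ] ft -1.4 f [ 1.4 -0.9  0.1]
0.75 [ 574.8 -268.9] ft -1.9 f [ 1.9 -0.2  0.4]
0.8 [ 571.3 -268.6] ft -1.0 f [ 1.  -0.8  1.3]
0.85 [ 567.8 -268.2] ft -1.8 f [ 1.7 -0.9  0.5]
0.9 [ 564.4 -267.6] ft -1.4 f [1.4 0.2 0.9]
0.95 [ 561.  -266.8] ft -2.1 f [ 2.  -0.5  1.8]
1.0 [ 560.4 -266.2] ft -10.2 f [ 9.8 -2.6 -3.2]
1.05 [ 559.8 -265.3] ft -17.2 f [17.3 -2.9 -9.1]
13.7167 [-0.4  0.8 -1.1]
```

View pics/s3.png

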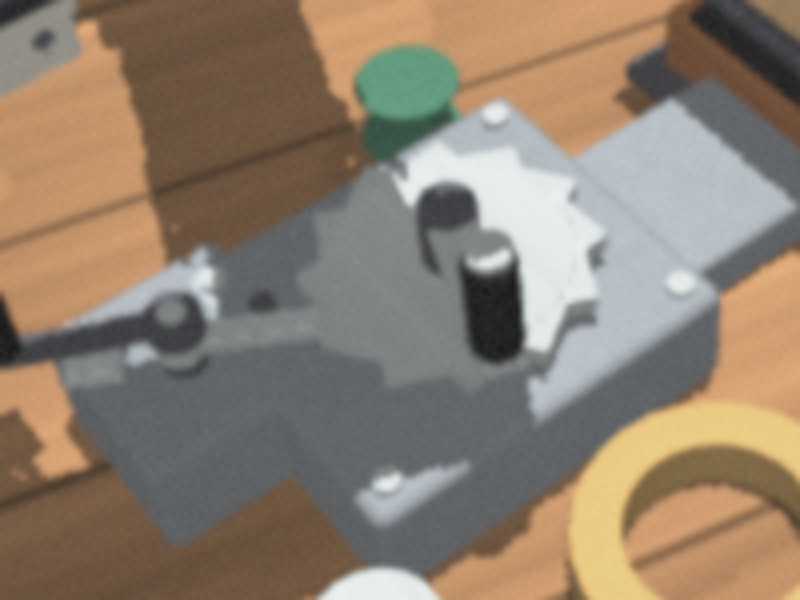

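```bash
cat >> h.py <<'E'
A0=float(open("a.txt").read()) if __import__("os").path.exists("a.txt") else 0
ZC=123
def favg(n=8):
    F=[]
    for _ in range(n): F.append(bot.read_state()["contact_force"]);bot.pause(.02)
    return np.mean(F,0)
def goto(a,r,v=40): bot.line_to([*(C+r*np.array([np.cos(a),np.sin(a)])),ZC],v)
def frt(f,a):  # radial (outward), tangential (ccw) force on tool
    return f[0]*np.cos(a)+f[1]*np.sin(a), -f[0]*np.sin(a)+f[1]*np.cos(a)
E
python3 - <<'E'
from h import *
s=st();bot.move_gripper(60,10)
o=ori(A0)
bot.line_to([*s["tcp_pos"][:2],250],200)
bot.move_ptp([*H,250],o)
bot.line_to([*H,ZC],120); bot.pause(.2)
b=favg(12);np.save("bias.npy",b);print("bias",b.round(2),st()["tcp_pos"].round(1))
bot.move_gripper(20,40);bot.pause(.1);f=favg()-b;s=st();print("grip",s["width"],f.round(1),s["tcp_pos"].round(1))
d=H-C;a0=np.arctan2(d[1],d[0]);r=np.hypot(*d);print(a0,r)
for k in np.arange(.04,.42,.04):
    goto(a0+k,r);f=favg(5)-b;s=st();p=s["tcp_pos"][:2]-C
    ac=np.arctan2(p[1],p[0]);fr,ft=frt(f,ac);r+=np.clip(.12*fr,-.8,.8)
    print(round(k,2),"act %.3f r %.1f cmd r %.1f fr %.1f ft %.1f fz %.1f"%(ac-a0,np.hypot(*p),r,fr,ft,f[2]))
    if ac-a0>.29: break
np.save("cr.npy",[a0,a0+k,r])
im=bot.camera("top");cv2.imwrite("pics/t4.png",cv2.resize(im[130:240,250:397,::-1],None,fx=5.4,fy=5.4,interpolation=cv2.INTER_CUBIC))
im=bot.camera("scene");cv2.imwrite("pics/s4.png",cv2.resize(im[170:320,95:295,::-1],(800,600),interpolation=cv2.INTER_CUBIC))
print(st()["t"])
E
```

```text
bias [-0.33  0.3   0.08] [667.8 -85.3 123.2]
grip 23.519942610899985 [ 0.2 -0.5 -0.1] [667.7 -85.3 123. ]
-0.13222277419230216 80.40180346236026
0.04 act 0.033 r 80.3 cmd r 80.6 fr 1.2 ft -5.2 fz -0.5
0.08 act 0.074 r 80.3 cmd r 80.5 fr -0.1 ft -5.1 fz -0.4
0.12 act 0.111 r 80.3 cmd r 80.5 fr -0.1 ft -7.1 fz -0.9
0.16 act 0.151 r 80.2 cmd r 80.5 fr -0.3 ft -7.3 fz -0.8
0.2 act 0.192 r 80.2 cmd r 80.4 fr -0.4 ft -7.4 fz -0.9
0.24 act 0.232 r 80.1 cmd r 80.4 fr -0.5 ft -7.2 fz -1.0
0.28 act 0.272 r 80.1 cmd r 80.3 fr -0.7 ft -7.3 fz -1.0
0.32 act 0.313 r 80.0 cmd r 80.2 fr -0.8 ft -7.5 fz -1.2
21.6333
```

View pics/s4.png

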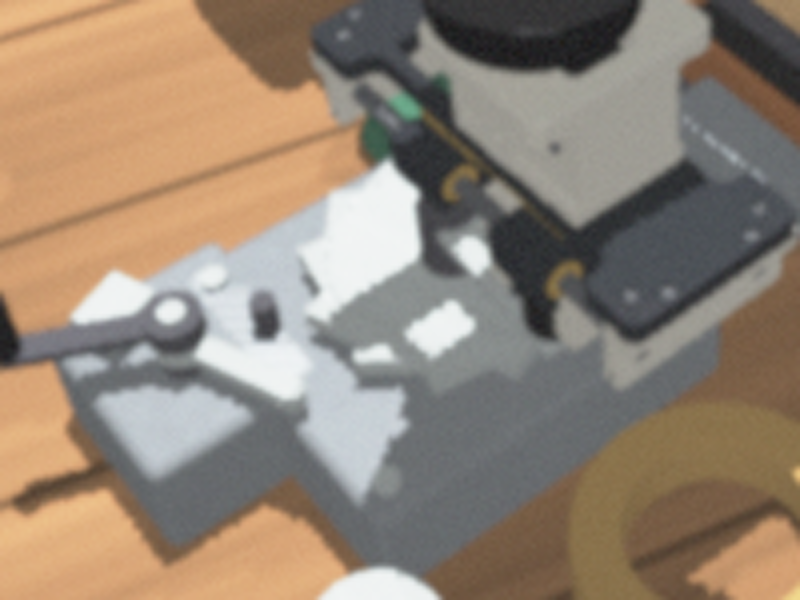

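```bash
python3 - <<'E'
from h import *
b=np.load("bias.npy");a0,a,r=np.load("cr.npy");n=0;t0=st()["t"]
while a-a0>-5.6:
    fine=a-a0<-2.95 
    a-=.03 if fine else .1
    goto(a,r,45 if not fine else 30);f=favg(2 if not fine else 4)-b;s=st();p=s["tcp_pos"][:2]-C
    ac=np.arctan2(p[1],p[0]);fr,ft=frt(f,ac);r+=np.clip(.1*fr,-.6,.6);n+=1
    if (not fine and n%4==0) or (fine and (n%5==0 or ft>-5)): print("%.2f r %.1f/%.1f fr %.1f ft %.1f fz %.1f t %.1f w %.1f"%(a-a0,np.hypot(*p),r,fr,ft,f[2],s["t"],s["width"]))
    if ft>-1.5:
        f=favg(12)-b;fr,ft=frt(f,ac);print("chk ft %.2f"%ft)
        if ft>-.8 or not fine: break
    if s["t"]>58: break
np.save("cr.npy",[a0,a,r])
im=bot.camera("scene");cv2.imwrite("pics/s5.png",cv2.resize(im[70:250,150:390,::-1],(800,600),interpolation=cv2.INTER_CUBIC))
E
```

```text
-0.08 r 80.4/80.6 fr 1.9 ft -6.9 fz -1.1 t 23.1 w 23.4
-0.48 r 80.8/81.1 fr 1.2 ft -7.6 fz 1.1 t 24.5 w 23.2
-0.88 r 81.1/81.3 fr 0.1 ft -6.5 fz 2.2 t 26.0 w 23.5
-1.28 r 81.1/81.2 fr -0.5 ft -5.9 fz 3.5 t 27.5 w 23.4
-1.68 r 81.0/80.9 fr -1.3 ft -6.2 fz 3.6 t 28.9 w 23.3
-2.08 r 80.8/80.8 fr -0.2 ft -6.6 fz 2.0 t 30.4 w 23.5
-2.48 r 80.4/80.5 fr -0.1 ft -6.1 fz -0.4 t 31.9 w 23.3
-2.88 r 79.9/80.1 fr -1.4 ft -6.8 fz -4.5 t 33.3 w 23.2
-3.04 r 79.7/79.7 fr -1.3 ft -6.3 fz -4.6 t 34.3 w 23.7
-3.19 r 79.5/79.5 fr -0.6 ft -6.8 fz -5.8 t 35.9 w 23.8
-3.34 r 79.4/79.5 fr -0.1 ft -6.6 fz -6.4 t 37.4 w 23.5
-3.49 r 79.2/79.3 fr -1.0 ft -5.5 fz -7.0 t 39.0 w 23.3
-3.52 r 79.2/79.2 fr -1.3 ft -4.2 fz -7.1 t 39.3 w 23.3
-3.55 r 79.2/79.1 fr -0.6 ft -3.1 fz -6.6 t 39.7 w 23.1
-3.58 r 79.2/79.0 fr -0.6 ft -2.5 fz -5.4 t 40.0 w 23.8
-3.61 r 79.2/79.0 fr -0.3 ft -1.5 fz -5.2 t 40.3 w 23.2
chk ft -1.38
-3.64 r 79.1/79.1 fr 0.9 ft -0.6 fz -3.7 t 40.8 w 23.3
chk ft 0.01
```

View pics/s5.png

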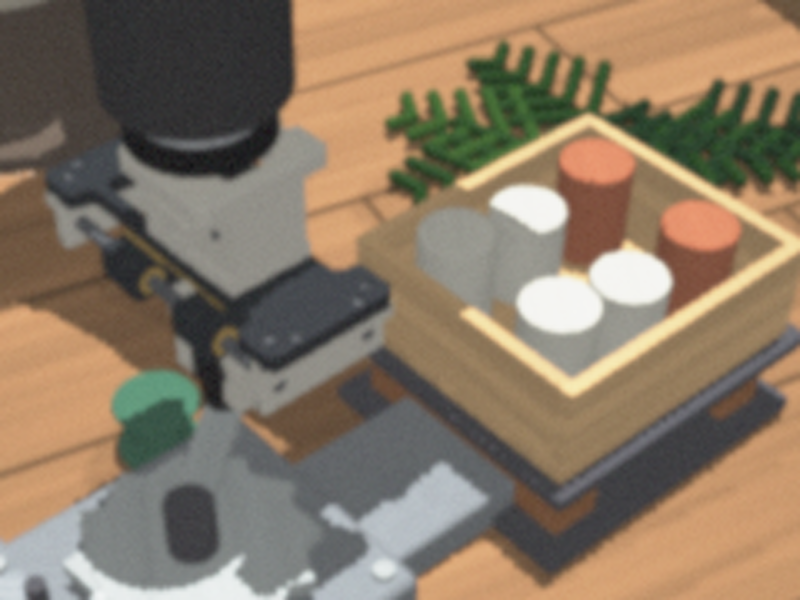

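```bash
python3 - <<'E'
from h import *
bot.move_gripper(50,10);s=st();print(s["t"],s["width"],s["contact_force"].round(1))
p=s["tcp_pos"];bot.line_to([p[0],p[1],200],100);bot.line_to([p[0],p[1],330],200)
bot.move_ptp([450,-330,330],ori(A0));bot.pause(.5)
s=st();print(s["t"],s["contact_force"].round(1))
im=bot.camera("scene");cv2.imwrite("pics/s6.png",im[:,:,::-1])
im=bot.camera("top");cv2.imwrite("pics/t6.png",im[:,:,::-1])
E
```

```text
41.7417 50.167343931077696 [-0.5  0.1 -0.5]
45.1417 [ 0.  -1.4 -0. ]
```

View pics/s6.png

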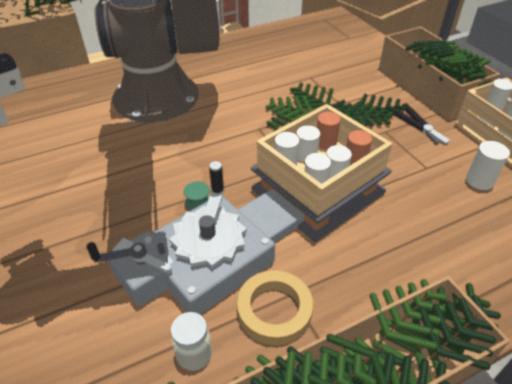

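```bash
python3 -c "
from plant import bot
print(bot.close_job())"
```

```text
the job is handed in; nothing more can be done
None
```

The load table with its crate of candles is down on its bearers, and the job is handed in at about 45 s on the robot's clock.

- **Lever:** I swung the pawl lever to its release stop, meeting about 17 N on the knob at the stop.
- **Winding up:** I gripped the crank handle and wound up 0.31 rad. The picture then showed the pawl sprung clear.
- **Lowering:** I let the crank back in small steps at about 0.27 rad/s on average. The commanded mean within a step was 0.56 rad/s, and I did not measure the peak speed. The handle's pull stayed at about 6–7.5 N, then faded from −3.5 rad to 0.0 N at −3.64 rad. I stopped there without pressing and let go only then.
- **Final checks:** The last scene picture shows the load table on its bearers, the lever at release, and the handle where I left it. By eye, the spool, jar and ring are in place. Crank travel puts the table underside at about 57 mm, within the 42–60 mm given for the bearer tops.
- **One odd reading:** A vertical force of up to about 7 N between gripper and handle built up during the lowering, probably from slight height error. It was gone once I released the handle. No check failed.

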